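# Close up a row of housings in the gang jig

## Task

The gang jig is one blue housing short: stand the fifth one, which is still on the bench, on the jig's bed behind the row of four, same way round as they are. Then push all five along the fence as one straight row until the sprung stop at the end pushes back firmly, about 12 newtons and never more than 20, and draw back, leaving the row tight on the stop, square and near the fence with nothing touching it. Leave the cream reject and everything else on the bench where it is.

Things in the scene. Friction and masses are not known exactly. Their poses are not given: they have to be found in the camera images.
- jig: gang jig, fixed aluminium plate 395 x 104 mm; its top (the bed) is 12 mm above the bench. Its x axis points along the bed in the pushing direction, to the sprung stop; z is up. The origin is at bench level under the lane's middle line; the bed spans x -150 to +245 mm, y -48 to +56 mm. The -y side has the fence, the +y side is open. A housing drags 0.4 to 1 N on the bed.
- fence (a point): middle of the fence's inner face, on the bed, at jig x = 0, y = -30 mm: the fence is a bar 300 mm long, 14 mm high above the bed, 10 mm thick. A housing flush with it has its centre at jig y = -1 mm.
- slots (a point): point of the jig (x = 150 mm, at bed level) about which the sprung stop is set by hand: a rubber-faced pad 56 mm wide x 44 mm high, square to the lane and centred on it, on two spring rods in a grey bracket. Unpressed, its face is anywhere within 15 mm before or after this point and must be felt for. It gives from 2 N, then 1 mm per 3 N, up to 10 mm; let go, it slides the row back a little, still in touch.
- h1_c (a point): blue printed instrument housing, a plain block 36 mm long (its x) x 58 mm wide (its y) x 48 mm tall, about 110 g, grey window and brass inserts on top. The point is its centre, 24 mm above its underside; z is up. A half turn looks the same. The head of the row, nearest the sprung stop. It stands on the jig's bed, 1 to 4 mm off the fence, a few mm from its neighbours and slightly askew, its 36 mm side along the lane.
- h2_c (a point): blue printed instrument housing, a plain block 36 mm long (its x) x 58 mm wide (its y) x 48 mm tall, about 110 g, grey window and brass inserts on top. The point is its centre, 24 mm above its underside; z is up. A half turn looks the same. Second in the row. It stands on the jig's bed, 1 to 4 mm off the fence, a few mm from its neighbours and slightly askew, its 36 mm side along the lane.
- h3_c (a point): blue printed instrument housing, a plain block 36 mm long (its x) x 58 mm wide (its y) x 48 mm tall, about 110 g, grey window and brass inserts on top. The point is its centre, 24 mm above its underside; z is up. A half turn looks the same. Third in the row. It stands on the jig's bed, 1 to 4 mm off the fence, a few mm from its neighbours and slightly askew, its 36 mm side along the lane.
- h4_c (a point): blue printed instrument housing, a plain block 36 mm long (its x) x 58 mm wide (its y) x 48 mm tall, about 110 g, grey window and brass inserts on top. The point is its centre, 24 mm above its underside; z is up. A half turn looks the same. Fourth, the tail of the row as found. It stands on the jig's bed, 1 to 4 mm off the fence, a few mm from its neighbours and slightly askew, its 36 mm side along the lane.
- h5_c (a point): blue printed instrument housing, a plain block 36 mm long (its x) x 58 mm wide (its y) x 48 mm tall, about 110 g, grey window and brass inserts on top. The point is its centre, 24 mm above its underside; z is up. A half turn looks the same. The fifth one, standing loose on the bench.
- reject: a cream-coloured housing of the same shape and size, a reject that stays where it is on the bench; origin at the centre of its underside
- jar: clear jar of brass inserts with a white cap, 54 mm across, 56 mm tall, on the bench; origin at the centre of its underside
- meter: orange handheld multimeter lying on the bench, 160 x 78 x 43 mm, long along its x; origin at the centre of its underside
- lidtray: grey open tray with blue lids, 110 x 170 x 30 mm; origin at the centre of its underside
- driver: screwdriver lying on the bench; long along its x
- caliper: digital caliper lying on the bench, 190 mm long along its x, 62 mm over the jaws, 12 mm high
There are look-alikes about, which are no part of the job. What is shaped like the part that bears h5_c but black, brown or turquoise is not meant.

How it is judged (in metres and radians):
On the way, in this order (a step that is already met when the one before it is completed fails the run):
1. the fifth housing stands upright on the jig's bed at the tail of the row, in line with the lane (z of h5_c in the frame of jig between 0.031 and 0.041 m and y of h5_c in the frame of jig between -0.006 and 0.012 m and x of h5_c in the frame of h4_c below -0.034 m and x of h5_c in the frame of jig above -0.14 m and angle between h5_c's own z axis and vertical below 0.06 rad and angle between the x axis of h5_c and the x axis of jig, either way round below 0.15 rad), for 0.2 s.
2. the row is pressed on the sprung stop from its tail: more than 6 N at the head and between the last two housings, for 0.3 s (contact force between jig and h1 above 6 N and contact force between h4 and h5 above 6 N), for 0.3 s.
At the end, for the whole second after the job is handed in: All five stand upright and still on the bed in order, the fifth at the tail: neighbouring centres under 38.3 mm apart, each under 0.06 rad askew of the jig, each centre 4 mm (fence side) to 6 mm (open side) off the lane's middle, the head beyond jig x = 114 mm and still bearing on the stop (y of h1_c in the frame of jig between -0.004 and 0.006 m and z of h1_c in the frame of jig between 0.031 and 0.041 m and angle between the x axis of each of h1_c, h2_c, h3_c, h4_c, h5_c and the x axis of jig, either way round below 0.06 rad and angle between each of h1_c, h2_c, h3_c, h4_c, h5_c's own z axis and vertical below 0.06 rad and linear speed of each of h1, h2, h3, h4, h5 below 0.01 m/s and y of h2_c in the frame of jig between -0.004 and 0.006 m and z of h2_c in the frame of jig between 0.031 and 0.041 m and y of h3_c in the frame of jig between -0.004 and 0.006 m and z of h3_c in the frame of jig between 0.031 and 0.041 m and y of h4_c in the frame of jig between -0.004 and 0.006 m and z of h4_c in the frame of jig between 0.031 and 0.041 m and y of h5_c in the frame of jig between -0.004 and 0.006 m and z of h5_c in the frame of jig between 0.031 and 0.041 m and x of h2_c in the frame of h1_c below -0.034 m and horizontal distance between h1_c and h2_c below 0.0383 m and x of h3_c in the frame of h2_c below -0.034 m and horizontal distance between h2_c and h3_c below 0.0383 m and x of h4_c in the frame of h3_c below -0.034 m and horizontal distance between h3_c and h4_c below 0.0383 m and x of h5_c in the frame of h4_c below -0.034 m and horizontal distance between h4_c and h5_c below 0.0383 m and x of h1_c in the frame of jig above 0.114 m and contact force between jig and h1 above 2 N); the robot touches nothing.
It fails at once if another thing on the bench (reject, jar, multimeter, lid tray, screwdriver, caliper) is shifted more than 15 mm (distance of any of reject, jar, meter, lidtray, driver, caliper from where it was at the start of the episode above 0.015 m).
It fails at once if the head housing is pressed on the sprung stop with more than 21 N (contact force between jig and h1 above 21 N).
It fails at once if a blue housing is tipped over (angle between any of h1_c, h2_c, h3_c, h4_c, h5_c's own z axis and vertical above 0.5 rad).
It fails at once if the row buckles: one of the four housings already in the jig is pushed more than 15 mm out of line, away from the fence (y of any of h1_c, h2_c, h3_c, h4_c in the frame of jig above 0.015 m).
It also fails if it takes over 58 s, if anything falls off the work surface, if the arm or the gripper's body presses on something with over 40 N, if the wrist force passes 120 N, or if a joint passes its speed limit or range.

## Robot

A 6-joint arm with a two-finger parallel gripper is mounted at the origin on the work surface. World frame = base frame: x ahead of the robot, y to its left, z up, the work surface at z = 0. Lengths are in m, angles in degrees, forces in N, time in s.
With the tool pointing down it reaches from about 0.3 to 0.75 m from the base axis. Payload 8.5 kg.
Tool frame: the origin (TCP) lies between the finger pads; the fingertips stand ahead of it and the grasp point (between the pads) lies 8 mm behind it (env.tcp_to_tips is the z of the fingertips in the tool frame, in m); z points along the fingers, x is the direction in which the jaws open and shut, and the axes are right-handed (so a half turn about z gives the same grasp; the last joint's range is limited). The gripper opens to 85 mm and grips with 20 to 120 N. Pads are 22 mm wide; open, the fingers measure 114 mm over their backs; the gripper's body (76 mm by 85 mm) begins 54 mm behind the grasp point. The pads swing forward as they close: fully open they stand 13 mm farther back than shut.
Start: joints at [-81.32, 21.807, 74.336, -0, 83.858, -12.336], TCP at [0.197, -0.513, 0.242] pointing down, gripper open.
Joint ranges: [-178.18, 178.18], [-50.72, 133.34], [12.68, 142.11], [-81.47, 261.47], [9.98, 163.14], [-165.26, 165.26]. Speed limits (degrees/s): [136.94, 136.94, 180, 180, 180, 180].

## Interface

Orientations are given as a 3x3 rotation matrix whose columns are the frame's x, y, z axes.
In Python, from rig import observe, viewer, env gives the robot as it stands.
- The arm moves only by the tool jog_arm, never from a script. Its arguments are lists of equal length, an entry for each row: "dr": the turn, a rotation vector about the tool's x, y, z in rad, a list of three; "slide": the shift along the tool's x, y, z in m, a list of three; "gripper": the opening, from -1 (shut) to 1 (fully open), so that 0 is half open. In form: {"dr": [[rx, ry, rz], ...], "slide": [[dx, dy, dz], ...], "gripper": [gripper, ...]}. A call has exactly 10 rows; each row shifts and turns the commanded pose from where the row before left it, along the tool's axes as they then stand; what a row does not reach is not made up. A row lasts 1/10 s, in which the tool goes at most 50 mm and 8.59 degrees, less where a joint would pass 70% of its speed; a pose out of reach is approached as far as the arm can. A call is refused whole if a number of a shift passes 0.05 or a number of a turn 0.15, either way. A call with a gripper value outside its range is refused whole. The fingers move at their own pace and stop on an object; "force" is the grip in N (left out, the last holds). Time passes only in rows, so rows that do not move let the fingers close, or fill a call up. It gives the time, the measured TCP pose, the force and the opening at its end, in the units of the state.
- observe(): the state, without advancing time (a new reading comes with each control period).
- viewer.get_image(name): name is "side" or "top"; returns a dict with "pixels" (480x640x3 uint8, blue, green, red), "camera_matrix" (3x3 intrinsics, pixels), "R" (3x3) and "t" (3): a world point X has camera coordinates R X + t. Camera axes: x right, y down, z forward; pixel columns grow to the right and rows downward; lengths in m; the calibration is good to about 2 mm. A picture is of the moment at which its call begins. There is no depth.
- env.close_job(): hands the job in, once; it reports no verdict.
The state is a dict: "time_s": time; "q": joint angles; "qvel": joint speeds; "joint_efforts": joint torques, N m; "position": TCP position; "tool_rot": TCP orientation; "ft_force": force on the tool from outside, world axes, zero at the start; "wrist_torque": the same for the moment, N m; "grip_width": finger opening in m.
Only numpy, scipy, OpenCV 4.12 (cv2) and the standard library are available. Lean on these libraries where they do the work, as an engineer would, in place of code of your own. Each camera call takes 0.05 s, during which the arm holds its last target.

## Working session

There is one attempt and no reset: what is moved stays moved. The work goes in short steps, Python scripts to look and compute and a tool call to move; the robot and the scene stay as the last step left them, time stands still between calls to the robot, and variables do not carry over. Pictures are saved under pics/ and viewed, and the job is handed in when it is done.

Besides the shell and the picture viewer there is one more tool, called after ">>>" as name(argument=value, ...) on one line, values as JSON. jog_arm: Moves the arm, as the interface text tells. Its arguments: {"type":"object","properties":{"dr":{"type":"array","items":{"type":"array","items":{"type":"number"}}},"slide":{"type":"array","items":{"type":"array","items":{"type":"number"}}},"gripper":{"type":"array","items":{"type":"number"}},"force":{"type":"number"}},"required":["dr","slide","gripper"]}

```bash
mkdir -p pics; ls; python3 - <<'E'
from rig import observe, viewer, env
import cv2,numpy as np,pickle
s=observe();print(s, env.tcp_to_tips)
d={}
for n in("side","top"):
    im=viewer.get_image(n);d[n]=im
    cv2.imwrite(f"pics/{n}0.png",im["pixels"]);print(n,im["camera_matrix"],im["R"],im["t"])
pickle.dump(d,open("v0.pkl","wb"))
E
```

```text
pics
{'time_s': 0.0, 'q': array([-8.13202074e+01,  2.18405310e+01,  7.43864281e+01, -9.80196579e-05,
        8.38596654e+01, -1.23352448e+01]), 'qvel': array([ 0.05408954,  0.08632525, -0.06892955,  0.01372538,  0.04570919,
        0.03997085]), 'joint_efforts': array([-1.22624324e-04, -4.48459911e+01, -2.31272060e+01, -1.91115578e-04,
        4.85102821e-03,  1.74555572e-05]), 'position': array([ 0.1971937 , -0.5131176 ,  0.24170623]), 'tool_rot': array([[ 3.58612960e-01, -9.33486311e-01, -2.29842906e-04],
       [-9.33485170e-01, -3.58612889e-01,  1.49431013e-03],
       [-1.47734268e-03, -3.21324034e-04, -9.99998857e-01]]), 'ft_force': array([-0.26540496, -0.23152947, -0.19283455]), 'wrist_torque': array([ 0.01624244, -0.04287605, -0.02203958]), 'grip_width': 0.08533543342652175} 0.011
side [[566.67173538   0.         316.9289667 ]
 [  0.         566.67173538 238.50315603]
 [  0.           0.           1.        ]] [[-0.99873188 -0.04866129 -0.01291186]
 [-0.01145089  0.46930607 -0.88296132]
 [ 0.04902565 -0.88169376 -0.46926815]] [0.5777714  0.07163289 1.17333005]
top [[454.91911642   0.         316.7421949 ]
 [  0.         454.91911642 236.67813701]
 [  0.           0.           1.        ]] [[-0.02173394 -0.99954276 -0.02102157]
 [-0.99874453  0.0226562  -0.04467726]
 [ 0.0451331   0.02002417 -0.99878027]] [0.04357953 0.57100896 0.9605046 ]
```

View pics/side0.png

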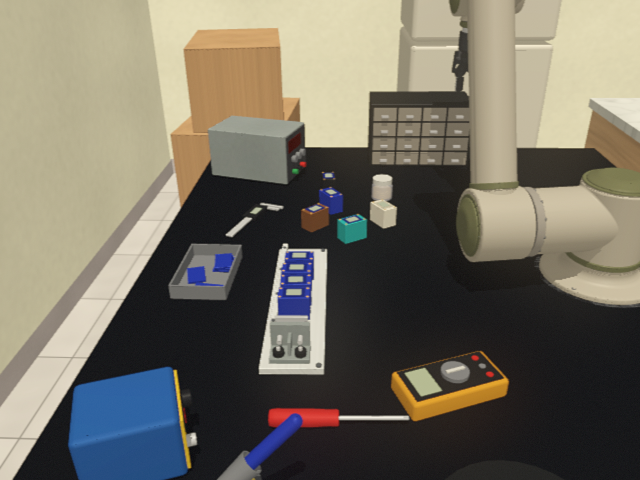

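View pics/top0.png

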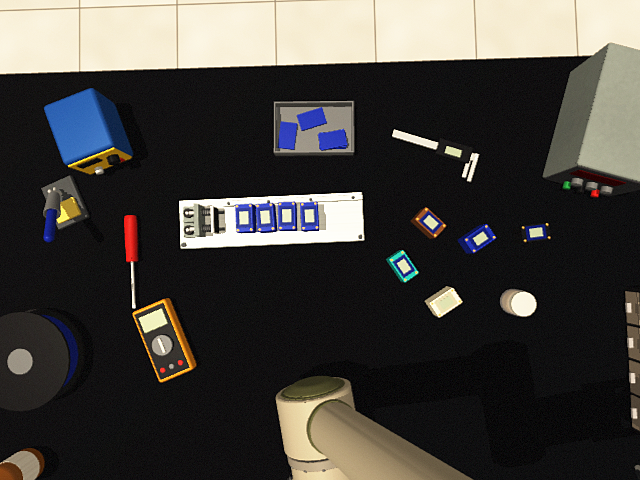

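The side view shows the row in the jig at (295,280), sprung stop at (290,340). Top view: jig at (270,220), stop at its left (210,220).
Candidates for h5 (top picture): blue (480,238), black (537,232), brown (429,222), turquoise (402,266), cream (444,301). I choose the blue one at (480,238), and check it in close crops.

```bash
cat > hlp.py <<'E'
import numpy as np,cv2,pickle
def ray(im,u,v,z):
    K,R,t=[np.array(im[k]) for k in("camera_matrix","R","t")]
    d=R.T@np.linalg.inv(K)@np.array([u,v,1.]);c=-R.T@t
    return c+d*(z-c[2])/d[2]
def proj(im,X):
    K,R,t=[np.array(im[k]) for k in("camera_matrix","R","t")]
    p=(R@np.atleast_2d(X).T).T+t; p=p@K.T; return p[:,:2]/p[:,2:]
E
python3 - <<'E'
import pickle,cv2,numpy as np
d=pickle.load(open("v0.pkl","rb"))
t=d["top"]["pixels"];s=d["side"]["pixels"]
cv2.imwrite("pics/c1.png",cv2.resize(t[180:330,380:560],None,fx=4.4,fy=4,interpolation=2)[:600,:800])
cv2.imwrite("pics/c2.png",cv2.resize(t[180:260,170:370],None,fx=4,fy=4,interpolation=2))
a=cv2.resize(s[160:250,290:410],None,fx=4,fy=4,interpolation=2)
b=cv2.resize(s[240:380,250:340],None,fx=4,fy=4,interpolation=2)
cv2.imwrite("pics/c3.png",a);cv2.imwrite("pics/c4.png",b)
E
```

```text
(no output)
```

View pics/c1.png

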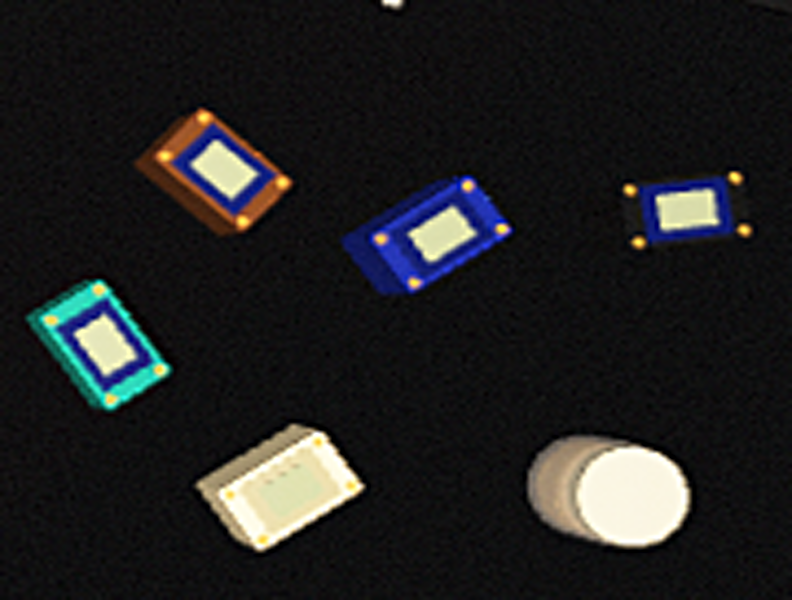

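View pics/c2.png

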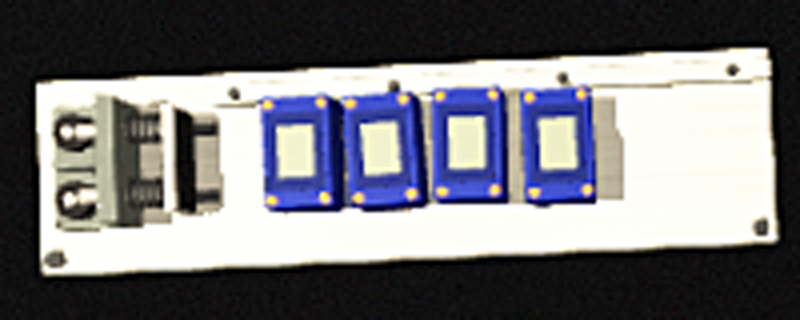

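View pics/c3.png

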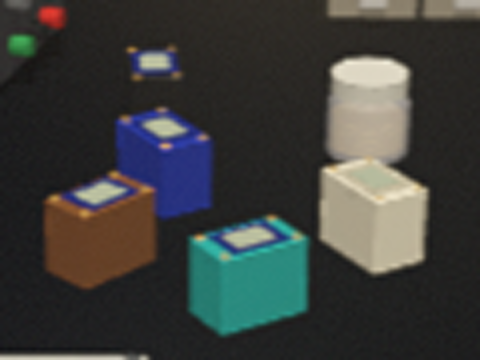

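View pics/c4.png

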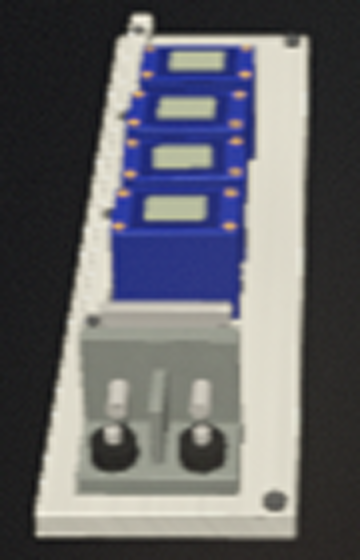

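Crops: blue housing with blue body at c1 (440,235) is the fifth; black one at (688,210), brown (220,170), turquoise (105,345), cream (285,490) are excluded. Row inserts and jig plate corners are clear in c2.

```bash
cat > m1.py <<'E'
import pickle
from hlp import *
d=pickle.load(open("v0.pkl","rb"));T=d["top"];S=d["side"]
def c1(x,y):return((x+.5)/4.4-.5+380,(y+.5)/4-.5+180)
def c2(x,y):return((x+.5)/4-.5+170,(y+.5)/4-.5+180)
def c3(x,y):return((x+.5)/4-.5+290,(y+.5)/4-.5+160)
def c4(x,y):return((x+.5)/4-.5+250,(y+.5)/4-.5+240)
h5=np.array([ray(T,*c1(*p),.048)[:2] for p in[(380,239),(468,186),(503,229),(414,283)]])
h5s=np.array([ray(S,*c3(*p),.048)[:2] for p in[(122,121),(162,110),(204,137),(166,147)]])
for h in(h5,h5s):
    e=[np.linalg.norm(h[i]-h[(i+1)%4]) for i in range(4)]
    v=(h[1]-h[0])+(h[2]-h[3]);w=(h[2]-h[1])+(h[3]-h[0])
    print("h5",h.mean(0),e,"ang",np.degrees(np.arctan2(v[1],v[0])),np.degrees(np.arctan2(w[1],w[0])))
q=np.array([ray(T,*c2(*p),.012)[:2] for p in[(38,82),(770,50),(777,242),(43,275)]])
print(q,[np.linalg.norm(q[i]-q[(i+1)%4]) for i in range(4)])
qs=np.array([ray(S,*c4(*p),.012)[:2] for p in[(38,516),(296,517),(308,38)]]);print("side",qs)
# jig: TL=(245,-48) TR=(-150,-48) BR(-150,56) BL(245,56)
J=np.array([[.245,-.048],[-.15,-.048],[-.15,.056],[.245,.056]])
Jc=J-J.mean(0);Q=q-q.mean(0)
a=np.arctan2((Jc[:,0]*Q[:,1]-Jc[:,1]*Q[:,0]).sum(),(Jc*Q).sum())
R=np.array([[np.cos(a),-np.sin(a)],[np.sin(a),np.cos(a)]]);o=q.mean(0)-R@J.mean(0)
print("jig",o,np.degrees(a),"res",q-(J@R.T+o))
rows=[[(266,104),(320,102),(325,200),(271,200)],[(349,101),(403,99),(412,194),(358,198)],[(440,96),(493,94),(495,190),(440,193)],[(529,97),(583,94),(588,189),(534,193)]]
for r in rows:
    p=np.array([ray(T,*c2(*x),.060)[:2] for x in r]);pj=(p-o)@R
    v=pj[0]-pj[1]+pj[3]-pj[2];print(pj.mean(0)*1000,np.degrees(np.arctan2(v[1],v[0])))
rs=[[(120,226),(229,226),(232,192),(124,193)],[(130,173),(237,174),(238,145),(133,143)],[(135,122),(237,123),(240,95),(140,94)],[(148,74),(246,75),(247,49),(151,49)]]
for r in rs:
    p=np.array([ray(S,*c4(*x),.060)[:2] for x in r]);pj=(p-o)@R
    print("s",pj.mean(0)*1000)
E
python3 m1.py
```

```text
h5 [ 0.5596011  -0.30389311] [np.float64(0.04927637402415524), np.float64(0.02714359870392527), np.float64(0.04988100140177101), np.float64(0.027285312605706744)] ang -57.722651726973986 -146.2987085594207
h5 [ 0.55810337 -0.30268634] [np.float64(0.03131496209952728), np.float64(0.05145120372314088), np.float64(0.028560061177420316), np.float64(0.050280518896023786)] ang -144.55669398218024 124.17510387659487
[[ 0.65783527  0.32707804]
 [ 0.66545427 -0.06865055]
 [ 0.56223147 -0.06968181]
 [ 0.55333786  0.32521753]] [np.float64(0.3958019278665188), np.float64(0.10322795345116698), np.float64(0.39499948257783113), np.float64(0.10451397447352336)]
side [[ 0.65503815  0.33042822]
 [ 0.5516728   0.32752903]
 [ 0.56010375 -0.06632181]]
jig [0.61468434 0.08108244] 91.17066878534663 res [[ 1.66453722e-04  6.60680776e-05]
 [-2.84638450e-04 -7.44968986e-04]
 [ 4.70851880e-04  3.48553000e-04]
 [-3.52667153e-04  3.30347908e-04]]
[98.05828461  0.21281927] -1.4583520436263777
[54.39387631  0.33808449] 0.6560009793147146
[10.01237365 -0.14267445] 0.12782052507216612
[-36.73868228   1.92047061] 1.1904135811271288
s [98.28464522  1.91870857]
s [55.7917022   2.99771286]
s [10.27303252  1.90901209]
s [-35.31444586   4.18954684]
```

h5: top gives (0.5596,-0.3039), side (0.5581,-0.3027): agree within 2 mm, insert spacing 50 x 28 plausible. Jig at (0.6147,0.0811), yaw 91.2°, plate sides fit within 0.8 mm. I'll grip across the 58 mm side, high enough to clear the fence.

```bash
cat > go.py <<'E'
import sys
from rig import observe
import numpy as np
from scipy.spatial.transform import Rotation as Ro
def Rt(yaw):
    a=np.radians(yaw);return np.array([[np.cos(a),np.sin(a),0],[np.sin(a),-np.cos(a),0],[0,0,-1]])
x,y,z,yaw=map(float,sys.argv[1:5])
s=observe();R=s["tool_rot"];
print("t",s["time_s"],"pos",s["position"].round(4),"yaw",np.degrees(np.arctan2(R[1,0],R[0,0])).round(2),"q",s["q"].round(1),"F",s["ft_force"].round(2),"w",s["grip_width"])
dp=np.array([x,y,z])-s["position"]
print("slide now-frame",(R.T@dp).round(4)," slide final-frame",(Rt(yaw).T@dp).round(4),"rotvec",Ro.from_matrix(R.T@Rt(yaw)).as_rotvec().round(4))
E
python3 go.py 0.5588 -0.3033 0.16 -56.5
```

```text
t 0.1 pos [ 0.1972 -0.5132  0.2418] yaw -68.99 q [-81.3  21.8  74.4  -0.   83.9 -12.3] F [-0.38  0.51 -0.58] w 0.08520026408104436
slide now-frame [-0.0661 -0.4128  0.082 ]  slide final-frame [ 0.0246 -0.4174  0.0818] rotvec [-0.0004  0.0013 -0.2179]
```

>>> jog_arm(dr=[[0, 0, 0], [0, 0, 0], [0, 0, 0], [0, 0, 0], [0, 0, 0], [0, 0, 0], [0, 0, 0], [0, 0, 0], [0, 0, -0.1], [0, 0, -0.118]], slide=[[-0.0066, -0.0413, 0.0082], [-0.0066, -0.0413, 0.0082], [-0.0066, -0.0413, 0.0082], [-0.0066, -0.0413, 0.0082], [-0.0066, -0.0413, 0.0082], [-0.0066, -0.0413, 0.0082], [-0.0066, -0.0413, 0.0082], [-0.0066, -0.0413, 0.0082], [-0.0066, -0.0413, 0.0082], [-0.0066, -0.0413, 0.0082]], gripper=[1, 1, 1, 1, 1, 1, 1, 1, 1, 1])

```text
time_s: 1.1
position: [0.5582, -0.2992, 0.1595]
tool_rot: [[0.555, -0.832, -0.0], [-0.832, -0.555, 0.0], [-0.001, 0.0, -1.0]]
ft_force: [0.0, -0.3, -0.2]
grip_width: 0.0856
```

```bash
python3 go.py 0.5588 -0.3033 0.03 -56.5
```

```text
t 1.1 pos [ 0.5582 -0.2992  0.1595] yaw -56.26 q [-38.9  33.8  67.6  -0.   78.6  17.4] F [ 0.02 -0.31 -0.24] w 0.08556037964846502
slide now-frame [0.0039 0.0018 0.1295]  slide final-frame [0.0038 0.0018 0.1295] rotvec [0.0002 0.0006 0.0042]
```

>>> jog_arm(dr=[[0, 0, 0.004], [0, 0, 0], [0, 0, 0], [0, 0, 0], [0, 0, 0], [0, 0, 0], [0, 0, 0], [0, 0, 0], [0, 0, 0], [0, 0, 0]], slide=[[0.0039, 0.0018, 0.0095], [0, 0, 0.03], [0, 0, 0.03], [0, 0, 0.03], [0, 0, 0.02], [0, 0, 0.01], [0, 0, 0], [0, 0, 0], [0, 0, 0], [0, 0, 0]], gripper=[1, 1, 1, 1, 1, 1, 1, 1, 1, 1])

```text
time_s: 2.1
position: [0.5578, -0.3047, 0.0319]
tool_rot: [[0.549, -0.836, 0.001], [-0.836, -0.549, -0.001], [0.002, -0.001, -1.0]]
ft_force: [-0.3, -0.2, -0.1]
grip_width: 0.0853
```

```bash
python3 go.py 0.5588 -0.3033 0.03 -56.5; python3 - <<'E'
from rig import viewer
import cv2,numpy as np
a=viewer.get_image("side")["pixels"][140:260,270:420];b=viewer.get_image("top")["pixels"][190:310,400:550]
cv2.imwrite("pics/g1.png",cv2.resize(np.hstack([a,b]),None,fx=2.6,fy=2.6,interpolation=2))
E
```

```text
t 2.1 pos [ 0.5578 -0.3047  0.0319] yaw -56.72 q [-39.3  41.9  75.2   0.   62.8  17.4] F [-0.34 -0.15 -0.15] w 0.08530705849544774
slide now-frame [-0.0006 -0.0016  0.0019]  slide final-frame [-0.0006 -0.0016  0.0019] rotvec [-0.0005 -0.0017 -0.0039]
```

View pics/g1.png

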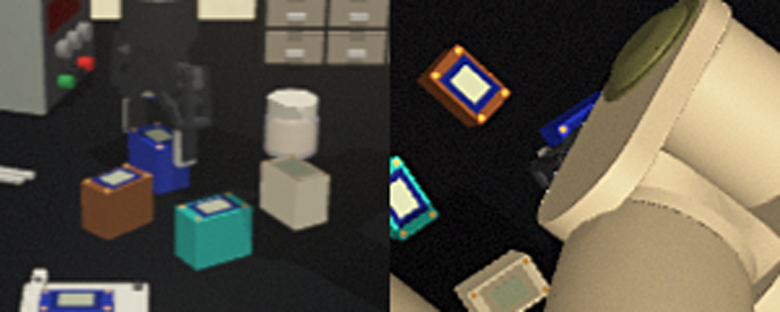

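The fingers straddle the blue block (pads at (130,112) and (183,145) in the crop). Closing.

>>> jog_arm(dr=[[0, 0, 0], [0, 0, 0], [0, 0, 0], [0, 0, 0], [0, 0, 0], [0, 0, 0], [0, 0, 0], [0, 0, 0], [0, 0, 0], [0, 0, 0]], slide=[[-0.0006, -0.0016, 0.0019], [0, 0, 0], [0, 0, 0], [0, 0, 0], [0, 0, 0], [0, 0, 0], [0, 0, 0], [0, 0, 0], [0, 0, 0], [0, 0, 0]], gripper=[1, 0.3, 0.2, 0.2, 0.2, 0.2, 0.2, 0.2, 0.2, 0.2], force=40)

```text
time_s: 3.2
position: [0.5586, -0.3031, 0.0291]
tool_rot: [[0.549, -0.836, 0.0], [-0.836, -0.549, -0.0], [0.0, -0.0, -1.0]]
ft_force: [0.2, 0.7, 4.0]
grip_width: 0.0573
```

```bash
python3 go.py 0.5588 -0.3033 0.11 -56.5
```

```text
t 3.2 pos [ 0.5586 -0.3031  0.0291] yaw -56.72 q [-39.1  42.1  75.2   0.   62.6  17.6] F [0.21 0.72 4.03] w 0.057255577209362876
slide now-frame [ 0.0003 -0.     -0.0809]  slide final-frame [ 0.0003 -0.     -0.0809] rotvec [-0.0002 -0.0004 -0.0039]
```

>>> jog_arm(dr=[[0, 0, 0], [0, 0, 0], [0, 0, 0], [0, 0, -0.14], [0, 0, -0.145], [0, 0, -0.145], [0, 0, -0.145], [0, 0, -0.145], [0, 0, -0.145], [0, 0, -0.145]], slide=[[0, 0, -0.02], [0, 0, -0.035], [0, 0, -0.035], [0, 0, 0], [0, 0, 0], [0, 0, 0], [0, 0, 0], [0, 0, 0], [0, 0, 0], [0, 0, 0]], gripper=[0.2, 0.2, 0.2, 0.2, 0.2, 0.2, 0.2, 0.2, 0.2, 0.2])

```text
time_s: 4.2
position: [0.5581, -0.3028, 0.1181]
tool_rot: [[1.0, 0.026, -0.002], [0.026, -1.0, 0.001], [-0.002, -0.001, -1.0]]
ft_force: [0.6, -0.2, -0.7]
grip_width: 0.0571
```

```bash
python3 go.py 0.6128 -0.0006 0.12 1.2
```

```text
t 4.2 pos [ 0.5581 -0.3028  0.1181] yaw 1.49 q [-39.1  36.2  70.3  -0.   73.5 -40.6] F [ 0.56 -0.24 -0.74] w 0.0571023449030443
slide now-frame [ 0.0626 -0.3007 -0.0017]  slide final-frame [ 0.0611 -0.301  -0.0019] rotvec [-0.0011  0.0015  0.005 ]
```

>>> jog_arm(dr=[[0, 0, 0], [0, 0, 0], [0, 0, 0], [0, 0, 0], [0, 0, 0], [0, 0, 0], [0, 0, 0], [0, 0, 0], [0, 0, 0], [0, 0, 0.005]], slide=[[0.007, -0.0335, 0], [0.007, -0.0335, 0], [0.007, -0.0335, 0], [0.007, -0.0335, 0], [0.007, -0.0335, 0], [0.007, -0.0335, 0], [0.007, -0.0335, 0], [0.007, -0.0335, 0], [0.0065, -0.033, 0], [0, 0, 0]], gripper=[0.2, 0.2, 0.2, 0.2, 0.2, 0.2, 0.2, 0.2, 0.2, 0.2])

```text
time_s: 5.2
position: [0.6146, 0.0029, 0.1182]
tool_rot: [[1.0, 0.019, -0.002], [0.019, -1.0, 0.001], [-0.002, -0.001, -1.0]]
ft_force: [0.2, -0.4, -0.8]
grip_width: 0.0573
```

>>> jog_arm(dr=[[0, 0, 0], [0, 0, 0], [0, 0, 0], [0, 0, 0], [0, 0, 0], [0, 0, 0], [0, 0, 0], [0, 0, 0], [0, 0, 0], [0, 0, 0]], slide=[[0, 0, 0.02], [0, 0, 0.02], [0, 0, 0.01], [0, 0, 0], [0, 0, 0], [0, 0, 0], [0, 0, 0], [0, 0, 0], [0, 0, 0], [0, 0, 0]], gripper=[0.2, 0.2, 0.2, 0.2, 0.2, 0.2, 0.2, 0.2, 0.2, 0.2])

```text
time_s: 6.2
position: [0.615, -0.0008, 0.069]
tool_rot: [[1.0, 0.015, 0.0], [0.015, -1.0, -0.0], [0.0, 0.0, -1.0]]
ft_force: [-0.4, 0.0, -0.3]
grip_width: 0.0577
```

```bash
python3 go.py 0.6128 -0.0006 0.0425 1.2; python3 - <<'E'
from rig import viewer
import cv2,numpy as np,pickle
a=viewer.get_image("side");b=viewer.get_image("top");pickle.dump({"side":a,"top":b},open("v1.pkl","wb"))
cv2.imwrite("pics/p1s.png",cv2.resize(a["pixels"][200:350,230:380],None,fx=4,fy=4,interpolation=2))
cv2.imwrite("pics/p1t.png",cv2.resize(b["pixels"][170:270,200:390],None,fx=4,fy=4,interpolation=2))
E
```

```text
t 6.2 pos [ 0.615  -0.0008  0.069 ] yaw 0.86 q [-11.1  37.6  77.1   0.   65.3 -12. ] F [-0.44  0.01 -0.31] w 0.05770529351149794
slide now-frame [-0.0022 -0.0002  0.0265]  slide final-frame [-0.0021 -0.0002  0.0265] rotvec [ 0.     -0.0001 -0.0059]
```

View pics/p1s.png

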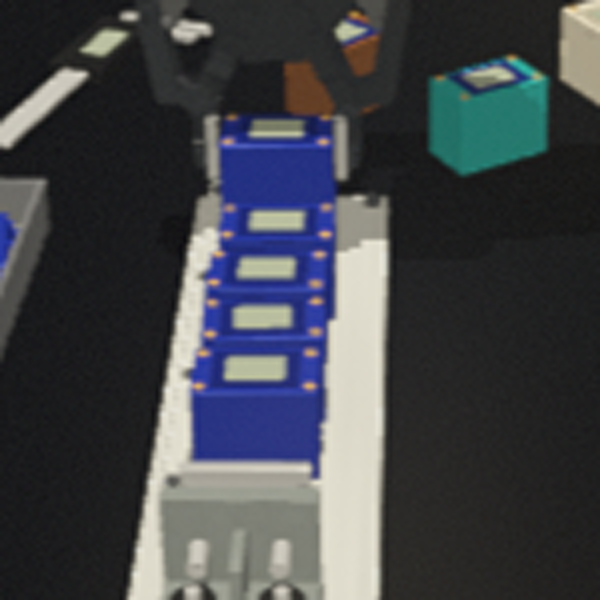

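View pics/p1t.png

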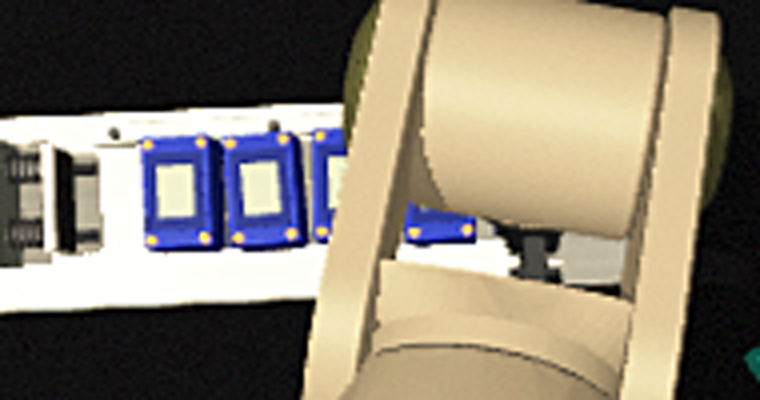

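Held block is upright; compute its position from the side camera relative to the row/jig in the same camera.

```bash
python3 - <<'E'
import pickle
from hlp import *
S=pickle.load(open("v1.pkl","rb"))["side"]
f=lambda x,y:((x+.5)/4-.5+230,(y+.5)/4-.5+200)
P=lambda pts,z:np.array([ray(S,*f(*p),z)[:2] for p in pts])
h=P([(228,141),(324,141),(325,119),(234,118)],.069-.029+.048);h4=P([(226,235),(325,234),(327,208),(230,208)],.06)
o=np.array([.6125,.0838]);a=np.radians(91.17);R=np.array([[np.cos(a),-np.sin(a)],[np.sin(a),np.cos(a)]])
for k in(h,h4):print(k.mean(0),(k.mean(0)-o)@R,np.degrees(np.arctan2(*(k[0]-k[1])[::-1])))
# fence edges / right plate edge in side view
q=P([(388,197),(380,590)],.012);print(q,(q-o)@R)
E
```

```text
[ 6.14092510e-01 -3.57333936e-04] [-0.08417231  0.00012622] 1.3759628858566197
[0.61174584 0.04518756] [-0.03858899  0.00154243] 2.6642013152337323
[[ 0.56014199 -0.06746015]
 [ 0.55207237  0.27306603]] [[-0.15015952  0.05543567]
 [ 0.19046044  0.05655042]]
```

>>> jog_arm(dr=[[0, 0, -0.006], [0, 0, 0], [0, 0, 0], [0, 0, 0], [0, 0, 0], [0, 0, 0], [0, 0, 0], [0, 0, 0], [0, 0, 0], [0, 0, 0]], slide=[[-0.002, 0, 0], [0, 0, 0.008], [0, 0, 0.008], [0, 0, 0.004], [0, 0, 0.003], [0, 0, 0.002], [0, 0, 0.0015], [0, 0, 0], [0, 0, 0], [0, 0, 0]], gripper=[0.2, 0.2, 0.2, 0.2, 0.2, 0.2, 0.2, 0.2, 0.2, 0.2])

```text
time_s: 7.3
position: [0.613, -0.0009, 0.0426]
tool_rot: [[1.0, 0.021, 0.0], [0.021, -1.0, -0.0], [0.0, 0.0, -1.0]]
ft_force: [0.6, 0.4, -0.8]
grip_width: 0.0573
```

```bash
python3 go.py 0.6128 -0.0006 0.0415 1.2; python3 - <<'E'
from rig import viewer
import cv2,numpy as np,pickle
a=viewer.get_image("side")
cv2.imwrite("pics/p2s.png",cv2.resize(a["pixels"][200:350,230:380],None,fx=4,fy=4,interpolation=2))
E
```

```text
t 7.3 pos [ 0.613  -0.0009  0.0426] yaw 1.2 q [-11.1  39.4  78.7   0.   61.9 -12.3] F [ 0.61  0.43 -0.77] w 0.05727524574109973
slide now-frame [-0.0002 -0.0003  0.0011]  slide final-frame [-0.0002 -0.0003  0.0011] rotvec [ 0.0001 -0.0003  0.0001]
```

View pics/p2s.png

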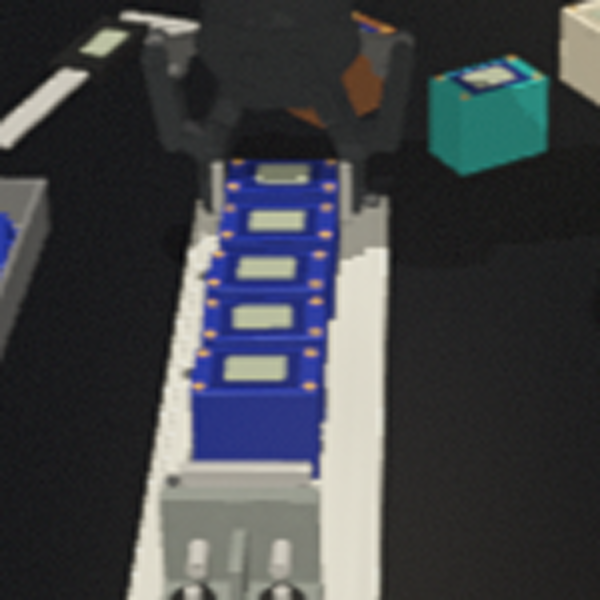

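h5 is in line with the row (inserts at (234,186)/(328,186)). Lower the last 1.5 mm till contact.

>>> jog_arm(dr=[[0, 0, 0], [0, 0, 0], [0, 0, 0], [0, 0, 0], [0, 0, 0], [0, 0, 0], [0, 0, 0], [0, 0, 0], [0, 0, 0], [0, 0, 0]], slide=[[0, 0, 0.0005], [0, 0, 0], [0, 0, 0.0005], [0, 0, 0], [0, 0, 0.0005], [0, 0, 0], [0, 0, 0], [0, 0, 0], [0, 0, 0], [0, 0, 0]], gripper=[0.2, 0.2, 0.2, 0.2, 0.2, 0.2, 0.2, 0.2, 0.2, 0.2])

```text
time_s: 8.35
position: [0.613, -0.0009, 0.0411]
tool_rot: [[1.0, 0.021, 0.0], [0.021, -1.0, -0.0], [0.0, 0.0, -1.0]]
ft_force: [-1.3, 0.6, 3.5]
grip_width: 0.0575
```

>>> jog_arm(dr=[[0, 0, 0], [0, 0, 0], [0, 0, 0], [0, 0, 0], [0, 0, 0], [0, 0, 0], [0, 0, 0], [0, 0, 0], [0, 0, 0], [0, 0, 0]], slide=[[0, 0, 0], [0, 0, 0], [0, 0, 0], [0, 0, 0], [0, 0, 0], [0, 0, -0.005], [0, 0, -0.015], [0, 0, -0.025], [0, 0, -0.025], [0, 0, -0.015]], gripper=[0.6, 0.8, 0.8, 0.8, 0.8, 0.8, 0.8, 0.8, 0.8, 0.8])

```text
time_s: 9.35
position: [0.6135, -0.0009, 0.1283]
tool_rot: [[1.0, 0.021, 0.003], [0.021, -1.0, -0.001], [0.003, 0.001, -1.0]]
ft_force: [0.5, -0.6, 0.9]
grip_width: 0.0768
```

```bash
python3 go.py 0.6115 -0.062 0.125 1.2; python3 - <<'E'
from rig import viewer
import cv2,numpy as np,pickle
a=viewer.get_image("side");b=viewer.get_image("top");pickle.dump({"side":a,"top":b},open("v2.pkl","wb"))
cv2.imwrite("pics/p3s.png",cv2.resize(a["pixels"][200:350,230:380],None,fx=4,fy=4,interpolation=2))
E
```

```text
t 9.35 pos [ 0.6135 -0.0009  0.1283] yaw 1.21 q [-11.1  33.6  73.7   0.   72.5 -12.3] F [ 0.5  -0.64  0.87] w 0.07676228863520661
slide now-frame [-0.0033  0.061   0.0034]  slide final-frame [-0.0033  0.061   0.0033] rotvec [ 0.0006 -0.0027  0.0001]
```

View pics/p3s.png

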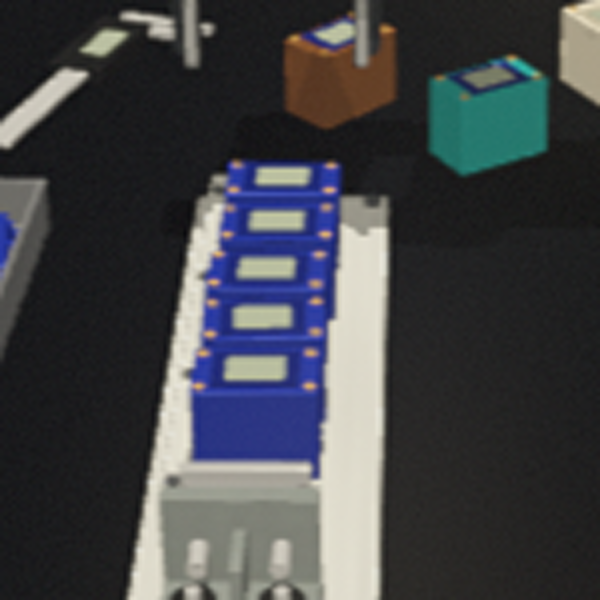

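h5 stands on the bed free, in line. Now set the fingers (20 mm apart, two-point push) behind it.

>>> jog_arm(dr=[[0, 0, 0], [0, 0, 0], [0, 0, 0], [0, 0, 0], [0, 0, 0], [0, 0, 0], [0, 0, 0], [0, 0, 0], [0, 0, 0], [0, 0, 0]], slide=[[0.0005, 0.02, 0], [0, 0.02, 0], [0, 0.021, 0], [0, 0, 0], [0, 0, 0], [0, 0, 0.02], [0, 0, 0.02], [0, 0, 0.015], [0, 0, 0.005], [0, 0, 0]], gripper=[0.2, -0.2, -0.53, -0.53, -0.53, -0.53, -0.53, -0.53, -0.53, -0.53])

```text
time_s: 10.45
position: [0.6144, -0.061, 0.0653]
tool_rot: [[1.0, 0.022, -0.001], [0.022, -1.0, 0.001], [-0.001, -0.001, -1.0]]
ft_force: [0.8, 0.5, 0.3]
grip_width: 0.0199
```

```bash
python3 go.py 0.615 -0.062 0.032 1.2; python3 - <<'E'
from rig import viewer
import cv2,numpy as np,pickle
a=viewer.get_image("side");b=viewer.get_image("top");pickle.dump({"side":a,"top":b},open("v3.pkl","wb"))
cv2.imwrite("pics/p4s.png",cv2.resize(a["pixels"][180:330,230:380],None,fx=4,fy=4,interpolation=2))
cv2.imwrite("pics/p4t.png",cv2.resize(b["pixels"][170:270,170:360],None,fx=4,fy=4,interpolation=2))
E
```

```text
t 10.45 pos [ 0.6144 -0.061   0.0653] yaw 1.24 q [-16.6  38.1  76.7   0.   65.2 -17.9] F [0.83 0.54 0.26] w 0.019915177278147053
slide now-frame [0.0006 0.001  0.0333]  slide final-frame [0.0005 0.001  0.0333] rotvec [-0.0006  0.0014  0.0008]
```

View pics/p4s.png

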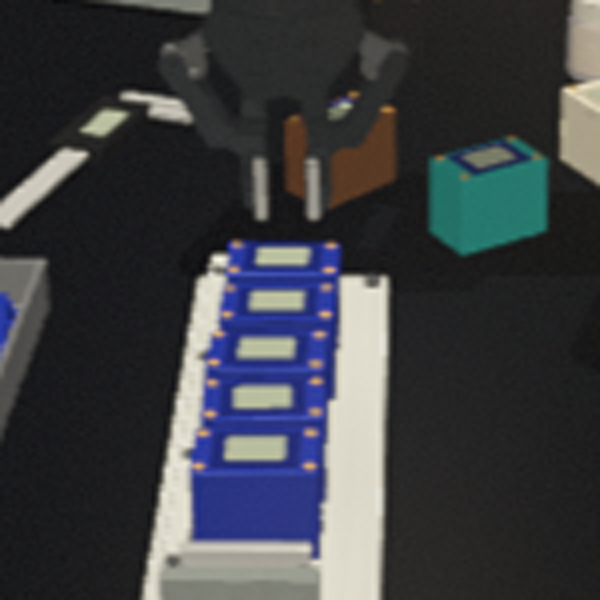

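View pics/p4t.png

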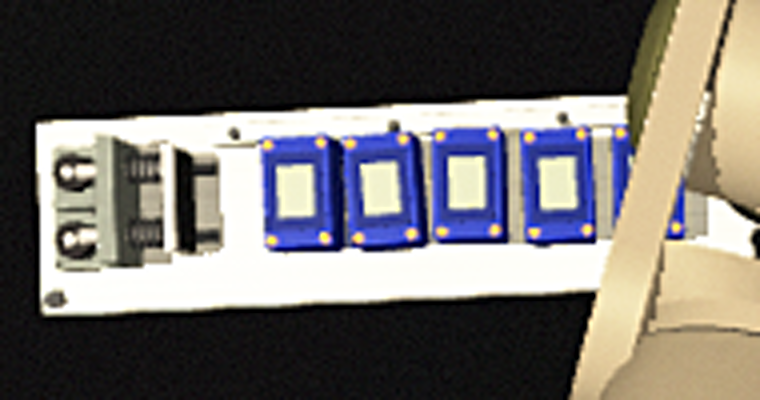

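>>> jog_arm(dr=[[0, 0, 0], [0, 0, 0], [0, 0, 0], [0, 0, 0], [0, 0, 0], [0, 0, 0], [0, 0, 0], [0, 0, 0], [0, 0, 0], [0, 0, 0]], slide=[[0.0006, 0.001, 0.01], [0, 0, 0.015], [0, 0, 0.008], [0, 0, 0], [0, 0, 0], [0, -0.006, 0], [0, -0.006, 0], [0, -0.006, 0], [0, -0.003, 0], [0, 0, 0]], gripper=[-0.53, -0.53, -0.53, -0.53, -0.53, -0.53, -0.53, -0.53, -0.53, -0.53])

```text
time_s: 11.55
position: [0.6149, -0.0412, 0.033]
tool_rot: [[1.0, 0.022, 0.0], [0.022, -1.0, -0.0], [0.0, 0.0, -1.0]]
ft_force: [0.1, 0.1, 0.9]
grip_width: 0.0199
```

>>> jog_arm(dr=[[0, 0, 0], [0, 0, 0], [0, 0, 0], [0, 0, 0], [0, 0, 0], [0, 0, 0], [0, 0, 0], [0, 0, 0], [0, 0, 0], [0, 0, 0]], slide=[[0, -0.002, 0], [0, -0.002, 0], [0, -0.002, 0], [0, -0.002, 0], [0, -0.002, 0], [0, -0.002, 0], [0, -0.002, 0], [0, -0.002, 0], [0, -0.002, 0], [0, -0.002, 0]], gripper=[-0.53, -0.53, -0.53, -0.53, -0.53, -0.53, -0.53, -0.53, -0.53, -0.53])

```text
time_s: 12.55
position: [0.6145, -0.0217, 0.0329]
tool_rot: [[1.0, 0.021, 0.0], [0.021, -1.0, -0.0], [0.0, 0.0, -1.0]]
ft_force: [0.5, -0.9, 0.7]
grip_width: 0.0201
```

```bash
python3 go.py 0.6145 -0.02 0.032 1.17; python3 - <<'E'
from rig import viewer
import cv2,numpy as np,pickle
a=viewer.get_image("side")
cv2.imwrite("pics/p5s.png",cv2.resize(a["pixels"][180:330,230:380],None,fx=4,fy=4,interpolation=2))
E
```

```text
t 12.55 pos [ 0.6145 -0.0217  0.0329] yaw 1.2 q [-13.   40.3  78.8  -0.   60.9 -14.2] F [ 0.49 -0.91  0.71] w 0.020135069242914267
slide now-frame [ 0.0001 -0.0017  0.0009]  slide final-frame [ 0.0001 -0.0017  0.0009] rotvec [ 0.0001 -0.      0.0006]
```

View pics/p5s.png

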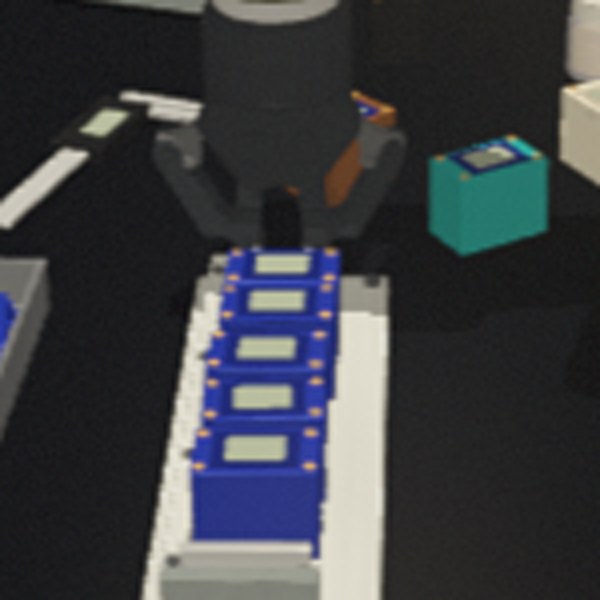

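h5 is moving with the push (gap to h4 nearly closed), -0.9 N drag. Continue.

>>> jog_arm(dr=[[0, 0, 0], [0, 0, 0], [0, 0, 0], [0, 0, 0], [0, 0, 0], [0, 0, 0], [0, 0, 0], [0, 0, 0], [0, 0, 0], [0, 0, 0]], slide=[[0, -0.002, 0], [0, -0.002, 0], [0, -0.002, 0], [0, -0.002, 0], [0, -0.002, 0], [0, -0.002, 0], [0, -0.002, 0], [0, -0.002, 0], [0, -0.002, 0], [0, -0.002, 0]], gripper=[-0.53, -0.53, -0.53, -0.53, -0.53, -0.53, -0.53, -0.53, -0.53, -0.53])

```text
time_s: 13.6
position: [0.6141, -0.0017, 0.033]
tool_rot: [[1.0, 0.021, 0.0], [0.021, -1.0, -0.0], [0.0, 0.0, -1.0]]
ft_force: [-0.5, -2.7, 0.9]
grip_width: 0.0204
```

>>> jog_arm(dr=[[0, 0, 0], [0, 0, 0], [0, 0, 0], [0, 0, 0], [0, 0, 0], [0, 0, 0], [0, 0, 0], [0, 0, 0], [0, 0, 0], [0, 0, 0]], slide=[[0, -0.002, 0], [0, -0.002, 0], [0, -0.002, 0], [0, -0.002, 0], [0, -0.002, 0], [0, -0.002, 0], [0, -0.002, 0], [0, -0.002, 0], [0, -0.002, 0], [0, -0.002, 0]], gripper=[-0.53, -0.53, -0.53, -0.53, -0.53, -0.53, -0.53, -0.53, -0.53, -0.53])

```text
time_s: 14.6
position: [0.6137, 0.0183, 0.033]
tool_rot: [[1.0, 0.021, 0.0], [0.021, -1.0, -0.0], [0.0, 0.0, -1.0]]
ft_force: [-0.2, -3.2, -0.5]
grip_width: 0.0202
```

```bash
python3 go.py 0.6145 0.043 0.032 1.17; python3 - <<'E'
from rig import viewer
import cv2,numpy as np,pickle
a=viewer.get_image("side");b=viewer.get_image("top");pickle.dump({"side":a,"top":b},open("v4.pkl","wb"))
cv2.imwrite("pics/p6s.png",cv2.resize(a["pixels"][200:350,230:380],None,fx=4,fy=4,interpolation=2))
cv2.imwrite("pics/p6t.png",cv2.resize(b["pixels"][170:270,170:360],None,fx=4,fy=4,interpolation=2))
E
```

```text
t 14.6 pos [0.6137 0.0183 0.033 ] yaw 1.2 q [ -9.3  40.2  79.    0.   60.8 -10.5] F [-0.19 -3.18 -0.52] w 0.020203420387124027
slide now-frame [ 0.0013 -0.0247  0.001 ]  slide final-frame [ 0.0013 -0.0247  0.001 ] rotvec [ 0.     -0.0001  0.0006]
```

View pics/p6s.png

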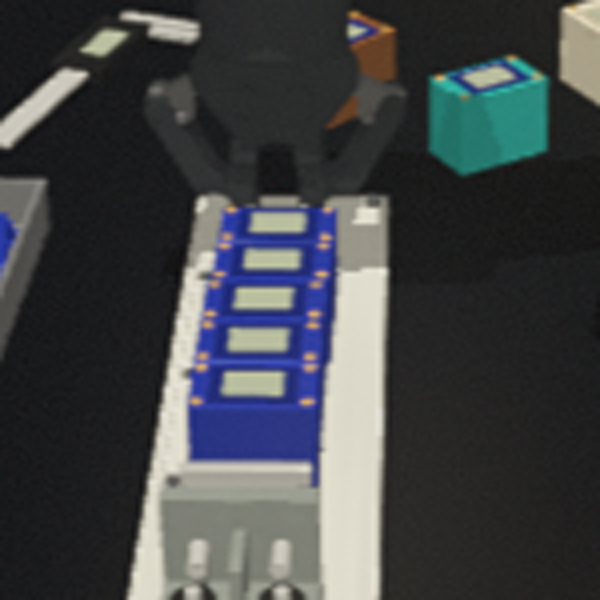

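View pics/p6t.png

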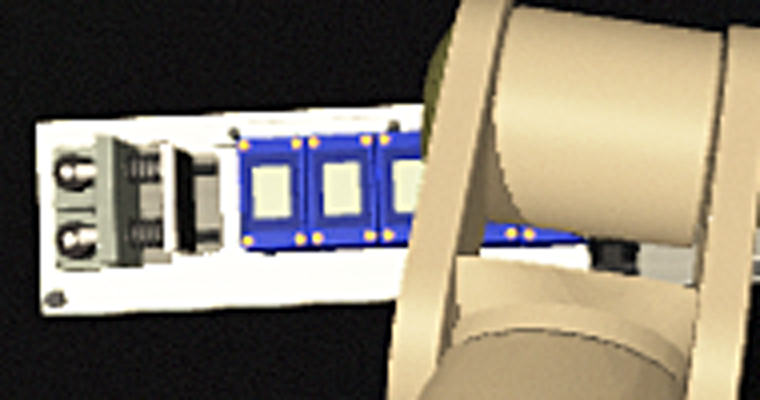

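Row is tight and straight (h1 front at (238,195) in the top crop, pad face near (190,195), about 25 mm to go); drag 3.2 N. Advance 18 mm.

>>> jog_arm(dr=[[0, 0, 0], [0, 0, 0], [0, 0, 0], [0, 0, 0], [0, 0, 0], [0, 0, 0], [0, 0, 0], [0, 0, 0], [0, 0, 0], [0, 0, 0]], slide=[[0, -0.002, 0], [0, -0.002, 0], [0, -0.002, 0], [0, -0.002, 0], [0, -0.002, 0], [0, -0.002, 0], [0, -0.002, 0], [0, -0.002, 0], [0, -0.001, 0], [0, -0.001, 0]], gripper=[-0.53, -0.53, -0.53, -0.53, -0.53, -0.53, -0.53, -0.53, -0.53, -0.53])

```text
time_s: 15.7
position: [0.6133, 0.0362, 0.0329]
tool_rot: [[1.0, 0.021, 0.0], [0.021, -1.0, -0.0], [0.0, 0.0, -1.0]]
ft_force: [-0.6, -4.2, 0.7]
grip_width: 0.0202
```

>>> jog_arm(dr=[[0, 0, 0], [0, 0, 0], [0, 0, 0], [0, 0, 0], [0, 0, 0], [0, 0, 0], [0, 0, 0], [0, 0, 0], [0, 0, 0], [0, 0, 0]], slide=[[0, -0.0005, 0], [0, -0.0005, 0], [0, -0.0005, 0], [0, -0.0005, 0], [0, -0.0005, 0], [0, 0, 0], [0, 0, 0], [0, 0, 0], [0, 0, 0], [0, 0, 0]], gripper=[-0.53, -0.53, -0.53, -0.53, -0.53, -0.53, -0.53, -0.53, -0.53, -0.53])

```text
time_s: 16.7
position: [0.6132, 0.0387, 0.0329]
tool_rot: [[1.0, 0.021, 0.0], [0.021, -1.0, 0.0], [0.0, -0.0, -1.0]]
ft_force: [0.5, -2.5, 0.1]
grip_width: 0.02
```

>>> jog_arm(dr=[[0, 0, 0], [0, 0, 0], [0, 0, 0], [0, 0, 0], [0, 0, 0], [0, 0, 0], [0, 0, 0], [0, 0, 0], [0, 0, 0], [0, 0, 0]], slide=[[0, -0.0004, 0], [0, -0.0004, 0], [0, -0.0004, 0], [0, -0.0004, 0], [0, -0.0004, 0], [0, -0.0004, 0], [0, -0.0003, 0], [0, -0.0003, 0], [0, 0, 0], [0, 0, 0]], gripper=[-0.53, -0.53, -0.53, -0.53, -0.53, -0.53, -0.53, -0.53, -0.53, -0.53])

```text
time_s: 17.7
position: [0.6132, 0.0417, 0.0329]
tool_rot: [[1.0, 0.021, 0.0], [0.021, -1.0, 0.0], [0.0, -0.0, -1.0]]
ft_force: [0.1, -3.5, -0.1]
grip_width: 0.0202
```

>>> jog_arm(dr=[[0, 0, 0], [0, 0, 0], [0, 0, 0], [0, 0, 0], [0, 0, 0], [0, 0, 0], [0, 0, 0], [0, 0, 0], [0, 0, 0], [0, 0, 0]], slide=[[0, -0.0004, 0], [0, -0.0004, 0], [0, -0.0004, 0], [0, -0.0004, 0], [0, -0.0004, 0], [0, -0.0004, 0], [0, -0.0003, 0], [0, -0.0003, 0], [0, 0, 0], [0, 0, 0]], gripper=[-0.53, -0.53, -0.53, -0.53, -0.53, -0.53, -0.53, -0.53, -0.53, -0.53])

```text
time_s: 18.7
position: [0.6131, 0.0447, 0.0329]
tool_rot: [[1.0, 0.021, -0.0], [0.021, -1.0, 0.0], [-0.0, -0.0, -1.0]]
ft_force: [0.2, -3.0, 0.6]
grip_width: 0.0195
```

>>> jog_arm(dr=[[0, 0, 0], [0, 0, 0], [0, 0, 0], [0, 0, 0], [0, 0, 0], [0, 0, 0], [0, 0, 0], [0, 0, 0], [0, 0, 0], [0, 0, 0]], slide=[[0, -0.0004, 0], [0, -0.0004, 0], [0, -0.0004, 0], [0, -0.0004, 0], [0, -0.0004, 0], [0, -0.0004, 0], [0, -0.0003, 0], [0, -0.0003, 0], [0, 0, 0], [0, 0, 0]], gripper=[-0.53, -0.53, -0.53, -0.53, -0.53, -0.53, -0.53, -0.53, -0.53, -0.53])

```text
time_s: 19.7
position: [0.613, 0.0477, 0.0329]
tool_rot: [[1.0, 0.021, -0.0], [0.021, -1.0, 0.0], [-0.0, -0.0, -1.0]]
ft_force: [0.5, -3.2, 0.3]
grip_width: 0.0199
```

```bash
python3 - <<'E'
from rig import viewer
import cv2,numpy as np,pickle
a=viewer.get_image("side");b=viewer.get_image("top");pickle.dump({"side":a,"top":b},open("v5.pkl","wb"))
cv2.imwrite("pics/p7s.png",np.hstack([cv2.resize(a["pixels"][220:320,250:350],None,fx=4,fy=4,interpolation=2),cv2.resize(b["pixels"][180:280,175:275],None,fx=4,fy=4,interpolation=2)]))
E
```

```text
(no output)
```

View pics/p7s.png

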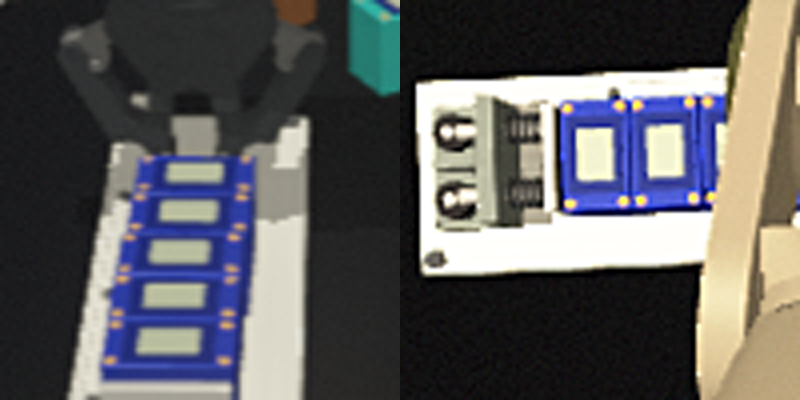

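Row straight; head nearly on the pad (gap at (557,150)). Continue in 3 mm.

>>> jog_arm(dr=[[0, 0, 0], [0, 0, 0], [0, 0, 0], [0, 0, 0], [0, 0, 0], [0, 0, 0], [0, 0, 0], [0, 0, 0], [0, 0, 0], [0, 0, 0]], slide=[[0, -0.0004, 0], [0, -0.0004, 0], [0, -0.0004, 0], [0, -0.0004, 0], [0, -0.0004, 0], [0, -0.0004, 0], [0, -0.0003, 0], [0, -0.0003, 0], [0, 0, 0], [0, 0, 0]], gripper=[-0.53, -0.53, -0.53, -0.53, -0.53, -0.53, -0.53, -0.53, -0.53, -0.53])

```text
time_s: 20.8
position: [0.613, 0.0503, 0.0329]
tool_rot: [[1.0, 0.021, 0.0], [0.021, -1.0, -0.001], [0.0, 0.001, -1.0]]
ft_force: [-1.3, -6.5, 0.2]
grip_width: 0.0203
```

Contact: 6.5 N total, about 3 N at the stop. 2 mm more.

>>> jog_arm(dr=[[0, 0, 0], [0, 0, 0], [0, 0, 0], [0, 0, 0], [0, 0, 0], [0, 0, 0], [0, 0, 0], [0, 0, 0], [0, 0, 0], [0, 0, 0]], slide=[[0, -0.0003, 0], [0, -0.0003, 0], [0, -0.0003, 0], [0, -0.0003, 0], [0, -0.0003, 0], [0, -0.0003, 0], [0, -0.0002, 0], [0, 0, 0], [0, 0, 0], [0, 0, 0]], gripper=[-0.53, -0.53, -0.53, -0.53, -0.53, -0.53, -0.53, -0.53, -0.53, -0.53])

```text
time_s: 21.8
position: [0.6131, 0.0516, 0.033]
tool_rot: [[1.0, 0.021, 0.0], [0.021, -1.0, -0.002], [0.0, 0.002, -1.0]]
ft_force: [-0.6, -10.4, -0.0]
grip_width: 0.0202
```

```bash
python3 go.py 0.6145 0.043 0.032 1.17|head -1
```

```text
t 21.8 pos [0.6131 0.0516 0.033 ] yaw 1.19 q [-6.2 40.3 78.8 -0.1 60.9 -7.3] F [ -0.62 -10.39  -0.02] w 0.020151485976537015
```

>>> jog_arm(dr=[[0, 0, 0], [0, 0, 0], [0, 0, 0], [0, 0, 0], [0, 0, 0], [0, 0, 0], [0, 0, 0], [0, 0, 0], [0, 0, 0], [0, 0, 0]], slide=[[0, -0.0004, 0], [0, -0.0004, 0], [0, -0.0004, 0], [0, -0.0004, 0], [0, -0.0004, 0], [0, -0.0003, 0], [0, 0, 0], [0, 0, 0], [0, 0, 0], [0, 0, 0]], gripper=[-0.53, -0.53, -0.53, -0.53, -0.53, -0.53, -0.53, -0.53, -0.53, -0.53])

```text
time_s: 22.8
position: [0.6131, 0.0531, 0.033]
tool_rot: [[1.0, 0.021, 0.0], [0.021, -1.0, -0.003], [0.0, 0.003, -1.0]]
ft_force: [-0.3, -12.8, 1.1]
grip_width: 0.0201
```

```bash
python3 go.py 0.6145 0.043 0.032 1.17|head -1; python3 - <<'E'
from rig import viewer
import cv2,numpy as np,pickle
a=viewer.get_image("side");b=viewer.get_image("top");pickle.dump({"side":a,"top":b},open("v6.pkl","wb"))
cv2.imwrite("pics/p8s.png",np.hstack([cv2.resize(a["pixels"][220:320,250:350],None,fx=4,fy=4,interpolation=2),cv2.resize(b["pixels"][180:280,175:275],None,fx=4,fy=4,interpolation=2)]))
E
```

```text
t 22.8 pos [0.6131 0.0531 0.033 ] yaw 1.19 q [-6.  40.3 78.7 -0.2 60.9 -7.1] F [ -0.28 -12.82   1.07] w 0.020051260308743647
```

View pics/p8s.png

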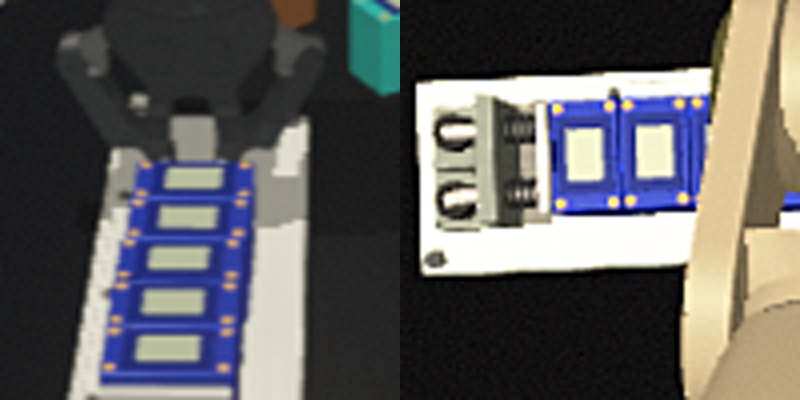

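Row straight and tight, stop compressed. About 10 N at the stop; 1.2 mm more to reach ~12 N.

>>> jog_arm(dr=[[0, 0, 0], [0, 0, 0], [0, 0, 0], [0, 0, 0], [0, 0, 0], [0, 0, 0], [0, 0, 0], [0, 0, 0], [0, 0, 0], [0, 0, 0]], slide=[[0, -0.0004, 0], [0, -0.0004, 0], [0, -0.0004, 0], [0, 0, 0], [0, 0, 0], [0, 0, 0], [0, 0, 0], [0, 0, 0], [0, 0, 0], [0, 0, 0]], gripper=[-0.53, -0.53, -0.53, -0.53, -0.53, -0.53, -0.53, -0.53, -0.53, -0.53])

```text
time_s: 23.9
position: [0.6131, 0.0539, 0.033]
tool_rot: [[1.0, 0.021, 0.0], [0.021, -1.0, -0.003], [0.0, 0.003, -1.0]]
ft_force: [-0.8, -15.8, 0.4]
grip_width: 0.0201
```

15.8 N total, ~12.5 N at the stop. Draw back slowly.

>>> jog_arm(dr=[[0, 0, 0], [0, 0, 0], [0, 0, 0], [0, 0, 0], [0, 0, 0], [0, 0, 0], [0, 0, 0], [0, 0, 0], [0, 0, 0], [0, 0, 0]], slide=[[0, 0.0006, 0], [0, 0.0006, 0], [0, 0.0006, 0], [0, 0.0006, 0], [0, 0.0008, 0], [0, 0.0008, 0], [0, 0.001, 0], [0, 0.001, 0], [0, 0.001, 0], [0, 0.001, 0]], gripper=[-0.53, -0.53, -0.53, -0.53, -0.53, -0.53, -0.53, -0.53, -0.53, -0.53])

```text
time_s: 24.9
position: [0.6128, 0.0485, 0.0328]
tool_rot: [[1.0, 0.021, -0.0], [0.021, -1.0, 0.001], [-0.0, -0.001, -1.0]]
ft_force: [0.2, -0.1, 0.3]
grip_width: 0.02
```

>>> jog_arm(dr=[[0, 0, 0], [0, 0, 0], [0, 0, 0], [0, 0, 0], [0, 0, 0], [0, 0, 0], [0, 0, 0], [0, 0, 0], [0, 0, 0], [0, 0, 0]], slide=[[0, 0.002, 0], [0, 0.004, 0], [0, 0.008, 0], [0, 0.012, 0], [0, 0.015, 0], [0, 0.015, 0], [0, 0.015, 0], [0, 0.01, 0], [0, 0.005, 0], [0, 0, 0]], gripper=[-0.53, -0.53, -0.53, -0.53, -0.53, -0.53, -0.53, -0.53, -0.53, -0.53])

```text
time_s: 25.9
position: [0.6148, -0.0385, 0.0329]
tool_rot: [[1.0, 0.02, 0.0], [0.02, -1.0, 0.0], [0.0, -0.0, -1.0]]
ft_force: [0.9, 0.4, -0.1]
grip_width: 0.0201
```

>>> jog_arm(dr=[[0, 0, 0], [0, 0, 0], [0, 0, 0], [0, 0, 0], [0, 0, 0], [0, 0, 0], [0, 0, 0], [0, 0, 0], [0, 0, 0], [0, 0, 0]], slide=[[0, 0, -0.02], [0, 0, -0.04], [0, 0, -0.04], [0, 0, -0.04], [0, 0.03, -0.02], [-0.03, 0.03, 0], [-0.03, 0.03, 0], [-0.03, 0.03, 0], [0, 0, 0], [0, 0, 0]], gripper=[-0.53, -0.53, -0.53, -0.53, -0.53, -0.53, -0.53, -0.53, -0.53, -0.53])

```text
time_s: 26.9
position: [0.5272, -0.1597, 0.1932]
tool_rot: [[1.0, 0.02, 0.0], [0.02, -1.0, 0.0], [0.0, -0.0, -1.0]]
ft_force: [-0.0, 0.1, 0.7]
grip_width: 0.0201
```

```bash
python3 go.py 0.6145 0.043 0.032 1.17|head -1; python3 - <<'E'
from rig import viewer
import cv2,numpy as np,pickle
a=viewer.get_image("side");b=viewer.get_image("top");pickle.dump({"side":a,"top":b},open("v7.pkl","wb"))
cv2.imwrite("pics/p9s.png",cv2.resize(a["pixels"][220:370,240:360],None,fx=4,fy=4,interpolation=2))
cv2.imwrite("pics/p9t.png",cv2.resize(b["pixels"][170:270,170:370],None,fx=4,fy=4,interpolation=2))
E
```

```text
t 26.9 pos [ 0.5272 -0.1597  0.1932] yaw 1.15 q [-29.2  24.2  79.    0.   76.8 -30.3] F [-0.04  0.09  0.73] w 0.020059618678663998
```

View pics/p9s.png

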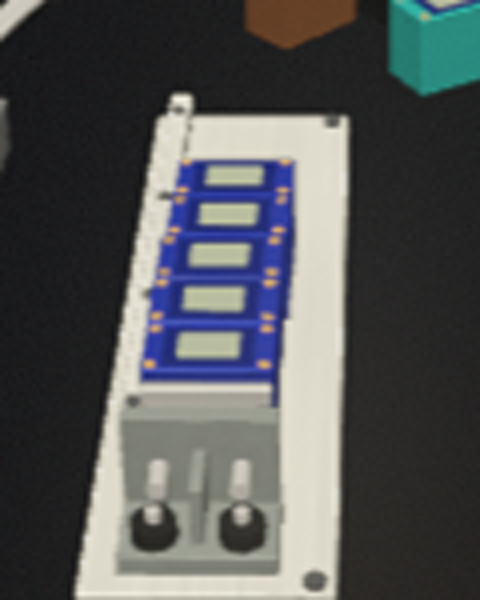

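View pics/p9t.png

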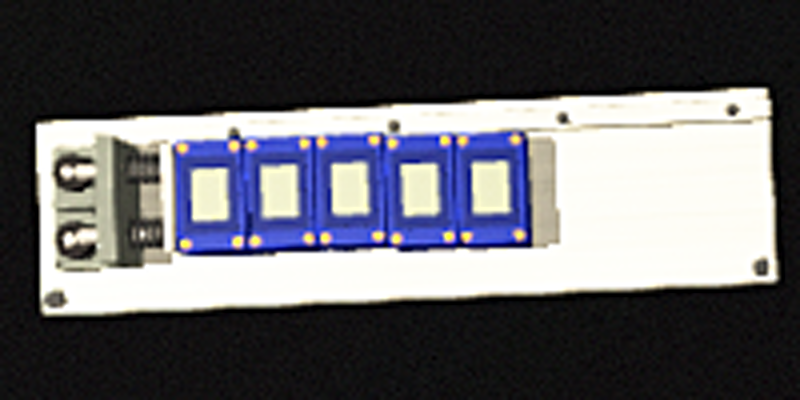

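The row is tight, with h1 inserts at (182,148)–(245,243) and h5's at (463,143)–(519,236). I'll check the positions numerically.

```bash
python3 - <<'E'
import pickle
from hlp import *
T=pickle.load(open("v7.pkl","rb"))["top"]
f=lambda x,y:((x+.5)/4-.5+170,(y+.5)/4-.5+170)
o=np.array([.6147,.0811]);a=np.radians(91.17);R=np.array([[np.cos(a),-np.sin(a)],[np.sin(a),np.cos(a)]])
rows=[[(182,148),(234,146),(238,241),(186,244)],[(251,146),(305,144),(309,239),(255,241)],[(322,143),(374,141),(378,237),(327,239)],[(393,142),(446,141),(449,236),(397,239)],[(463,143),(516,140),(519,235),(467,238)]]
c0=None
for r in rows:
    p=(np.array([ray(T,*f(*x),.06)[:2] for x in r])-o)@R;c=p.mean(0)
    v=p[0]-p[1]+p[3]-p[2];w=p[3]-p[0]+p[2]-p[1]
    print((c*1000).round(1),np.degrees(np.arctan2(v[1],v[0])).round(2),np.degrees(-np.arctan2(w[0],w[1])).round(2),None if c0 is None else (np.linalg.norm(c-c0)*1000).round(2));c0=c
E
```

```text
[142.  -0.] 0.23 0.52 None
[106.    0.4] -0.4 0.43 36.02
[69.9  0.7] -0.3 0.6 36.1
[33.5  2. ] -0.34 -0.09 36.41
[-2.3  3.4] 0.75 -0.17 35.84
```

Everything is in tolerance: spacing 35.8–36.4 mm, y 0 to 3.4 mm, skew under 1° and h1 at x ≈ 142 mm. Handing in.

```bash
python3 -c "
from rig import env
print(env.close_job())"
```

```text
the job is handed in; nothing more can be done
None
```

I stood the fifth housing behind the row, pushed all five onto the sprung stop with about 12.5 N, and drew the arm clear. I handed the job in at about 27 s; no verdict was reported.

**How it went:** I gripped the fifth housing (top picture pixel (480,238)) across its 58 mm side and set it down in line behind the fourth. I then pushed the row along the fence with two spread fingertips. The wrist force peaked at a measured 15.8 N. Less roughly 3.2 N of drag, that leaves about 12.5 N at the stop.

**Last checks, from the top picture:**

| Check | Measured | Limit |
|---|---|---|
| Distance between neighbouring centres | 35.8–36.4 mm | under 38.3 mm |
| Offset from the lane's middle line | 0 to 3.4 mm (the fifth furthest out) | -4 to 6 mm |
| Skew | under 0.8° | about 3.4° |
| Head housing, jig x | about 142 mm | beyond 114 mm |

- **Camera agreement:** the two cameras differed by 1–3 mm on absolute positions, so the offsets are good to about 1–2 mm. Their comparisons within one picture agreed.
- **Stop contact:** after drawing back, I could not measure the force still on the stop. I infer it is about 3 N, which is where the spring balances the row's drag; the pictures show the head on the pad.
- **Rest of the bench:** I didn't touch anything else, but I took no final measurement of those items.

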